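Snug up the pipe plug before the leak test

ROBOT

A 6-joint arm with a two-finger parallel gripper is mounted at the origin on the work surface. World frame = base frame: x ahead of the robot, y to its left, z up, the work surface at z = 0. Lengths are in m, angles in rad, forces in N, time in s.
With the tool pointing down it reaches from about 0.325 to 1 m from the base axis. Payload 5.1 kg.
Tool frame: the origin (TCP) lies midway between the tips of the shut fingers; the grasp point (between the pads) lies 19 mm behind it; z points along the fingers, y is the direction in which the jaws open and shut (so a half turn about z gives the same grasp; the last joint's range is limited). The gripper opens to 85 mm and grips with 20 to 120 N. Pads are 22 mm wide; open, the fingers measure 114 mm over their backs; the gripper's body (76 mm by 85 mm) begins 54 mm behind the grasp point. The pads swing forward as they close: fully open they stand 13 mm farther back than shut.
Start: joints at [-1.26, 0.124, 1.65, -0, 1.367, -0.083], TCP at [0.249, -0.6, 0.231] pointing down, gripper open.
Joint ranges: [-2.61, 2.61], [-1.02, 2.33], [0.03, 2.71], [-1.35, 4.49], [0.32, 2.68], [-2.91, 2.91]. Speed limits (rad/s): [2.57, 2.57, 3.14, 3.14, 3.14, 3.14].

INTERFACE

Orientations are given as a unit quaternion [w, x, y, z].
In Python, from workcell import status, optics, ctrl gives the robot as it stands. The module is installed in compiled form; this text tells all that it offers.
- The arm moves only by the tool servo_tool, never from a script. Its argument "steps" is a list of rows, each a list of 7 numbers: the shift along the tool's x, y, z in mm, then the turn, a rotation vector about the tool's x, y, z in degrees, then the opening, from -1 (shut) to 1 (fully open), so that 0 is half open. In form: [[x, y, z, ax, ay, az, hand], ...]. A call has 1 to 12 rows; each row is the pose to reach, as a shift and turn from the pose commanded when the call began, along the tool's axes at that moment; what a row does not reach only later rows make up. A row lasts 1/10 s, in which the tool goes at most 50 mm and 8.59 degrees, less where a joint would pass 70% of its speed; a pose out of reach is approached as far as the arm can. A call with a gripper value outside its range is refused whole. The fingers move at their own pace and stop on an object; "squeeze" is the grip in N (left out, the last holds). Time passes only in rows, so rows that repeat a pose let the fingers close. It gives the time, the measured TCP pose, the force and the opening at its end, in the units of the state.
- status.get_obs(): the state, without advancing time (a new reading comes with each control period).
- optics.capture(name): name is "scene" or "top" or "wrist"; returns the picture (480x640x3 uint8, red, green, blue); there is no depth.
- optics.camera_info(name): a dict with "fx", "fy", "cx", "cy" (pixels), "position" and "attitude" of the camera in the world. Camera axes: x right, y down, z forward; pixel columns grow to the right and rows downward; lengths in m; the calibration is good to about 2 mm. A picture is of the moment at which its call begins: read the wrist's pose just before it. camera_info takes no time and is no camera call; for the wrist camera it gives the pose at the moment of the call.
- ctrl.job_done(): hands the job in, once; it reports no verdict.
The state is a dict: "time": time; "q": joint angles; "dq": joint speeds; "tau": joint torques, N m; "ee_pos": TCP position; "tcp_rot": TCP orientation; "wrist_force": force on the tool from outside, world axes, zero at the start; "wrist_torque": the same for the moment, N m; "width": finger opening in m.
Only numpy, scipy, OpenCV 4.12 (cv2) and the standard library are available. Lean on these libraries where they do the work, as an engineer would, in place of code of your own. Each camera call takes 0.05 s, during which the arm holds its last target.

TASK

Two welded steel pressure pieces are bolted to the welding table, each closed by a brass bar-head taper plug. The plug on the round-pipe piece is still loose: turn it clockwise (seen from above) until it bites and goes snug, about 20 degrees past the point where it turns stiff, without forcing it much further, and let go. The plug on the square-tube piece is already tight: leave it as it is.

Things in the scene. Friction and masses are not known exactly. Their poses are not given: they have to be found in the camera images.
- plug_grip (a point): Loose plug's brass bar head, on the ROUND pipe piece (pipe 76 mm across, 90 mm high; 44 mm boss to 108 mm; 32 mm collar to 116 mm above the table). Upright flat bar 60 long, 13 thick, 36 tall, 116 to 152 mm above the table. This point: on the vertical turning axis, mid-bar, 14 mm below its top. x along the bar's length, y across its thickness, z up. Tightening takes 0.4 to 1.5 rad: one grasp.
- plug (a joint): Turn of the loose plug on its free threads, rad, growing clockwise seen from above. It starts anywhere from 0.1 to 0.7 and turns easily (0.03 N m) until the free threads run out at 1.0; from there the plug turns only by biting (bite). Falls again if the plug is unscrewed.
- bite (a joint): How far the plug has been turned clockwise past the point where its taper starts to bite, rad; 0 while it is loose. Turning it takes 0.22 N m at first, rising steadily by 0.3 N m per rad (about 0.33 N m at 20 degrees, 0.35 rad). It stays where it is left and has no stop in the useful range. Snug is 0.1 to 0.65, best about 0.35.
- tight_plug (a joint): Turn of the other plug, rad, clockwise positive, 0 at the start; already tight (0.8 N m), to be left. Its brass bar head is just like the loose one, at the same height, but it sits on the SQUARE-tube piece (78 mm square tube), 0.25 m or more away; the two pieces swap sides between starts. Both have 130 mm square base plates.
There are look-alikes about, which are no part of the job. What is shaped like the part that bears plug_grip but pink or red is not meant.

How it is judged:
At the end, for the whole second after the job is handed in: The plug on the round-pipe piece has been turned clockwise 0.1 to 0.65 rad past the point where its taper starts to bite (bite), is not unscrewed again (plug above 0.85) and is at rest; the plug on the square-tube piece is within 0.15 rad of its start (value of joint bite between 0.1 and 0.65 rad and value of joint plug above 0.85 rad and velocity of joint bite below 0.05 rad/s and value of joint tight_plug between -0.15 and 0.15 rad); the robot touches nothing.
It fails at once if the plug is overtightened: forced more than 0.65 rad past where it starts to bite (value of joint bite above 0.65 rad).
It fails at once if the tight plug on the square-tube piece is turned by more than 0.15 rad (value of joint tight_plug above 0.15 rad or value of joint tight_plug below -0.15 rad).
It also fails if it takes over 32 s, if anything falls off the work surface, if the arm or the gripper's body presses on something with over 40 N, if the wrist force passes 120 N, or if a joint passes its speed limit or range.

## Working session

There is one attempt and no reset: what is moved stays moved. The work goes in short steps, Python scripts to look and compute and a tool call to move; the robot and the scene stay as the last step left them, time stands still between calls to the robot, and variables do not carry over. Pictures are saved under pics/ and viewed, and the job is handed in when it is done.

Besides the shell and the picture viewer there is one more tool, called after "Emit:" as name(argument=value, ...), one argument or row to a line, values as JSON. servo_tool: Moves the arm, as the interface text tells. Its arguments: {"type":"object","properties":{"steps":{"type":"array"},"squeeze":{"type":"number"}},"required":["steps"]}

```bash
mkdir -p pics
python3 - <<'E'
from workcell import status, optics, ctrl
import cv2
for n in ("scene","top","wrist"):
    im=optics.capture(n); cv2.imwrite(f"pics/{n}0.png",im[:,:,::-1]); print(n,optics.camera_info(n))
print(status.get_obs())
E
```

```text
scene {'fx': 506.98929747924615, 'fy': 506.98929747924615, 'cx': 318.76287540755, 'cy': 237.73022275744813, 'position': array([0.88821205, 0.41080912, 0.99396885]), 'attitude': array([-0.10294676,  0.35435005,  0.89102244, -0.26441825])}
top {'fx': 495.69880829503063, 'fy': 495.69880829503063, 'cx': 321.7743747747437, 'cy': 238.69341213587356, 'position': array([ 0.33976739, -0.00760741,  1.03860182]), 'attitude': array([ 0.04897257, -0.69933643,  0.71087933, -0.05639879])}
wrist {'fx': 412.9933223478472, 'fy': 412.9933223478472, 'cx': 319.81333375165536, 'cy': 237.3013811709183, 'position': array([ 0.32271244, -0.56902545,  0.3733741 ]), 'attitude': array([ 0.12958557,  0.82144245, -0.54844634, -0.08744418])}
{'time': 0.15, 'q': array([-1.25960566e+00,  1.24369187e-01,  1.65138274e+00, -2.08773692e-05,
        1.36751770e+00, -8.25885437e-02]), 'dq': array([ 1.81547688e-03, -2.68227776e-03, -2.75960900e-03, -5.87758347e-04,
        2.04902713e-03,  3.88733839e-05]), 'tau': array([ 6.31963685e-04, -4.24226046e+01, -3.66013706e+01, -4.99285852e-05,
        4.67056103e-03,  1.24528765e-05]), 'ee_pos': array([ 0.24921732, -0.59979608,  0.23031316]), 'tcp_rot': array([-8.31849251e-04,  9.80679017e-01,  1.95621987e-01, -1.05786619e-04]), 'wrist_force': array([-2.37969071e-01,  3.98791967e-04, -1.09928719e+00]), 'wrist_torque': array([0.05566359, 0.02247024, 0.01456065]), 'width': 0.08541923330416894}
```

View pics/scene0.png

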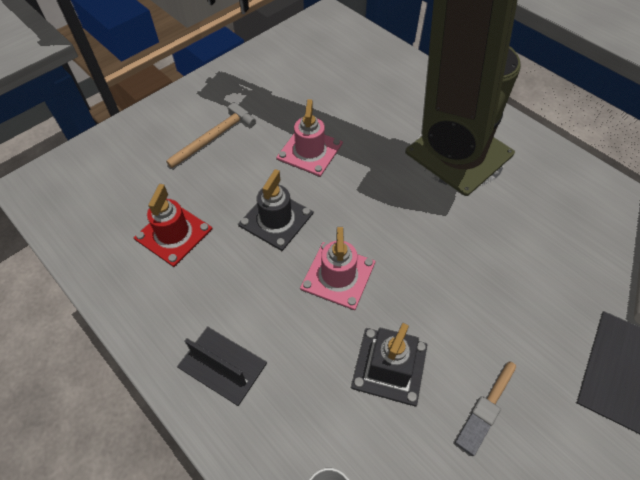

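View pics/top0.png

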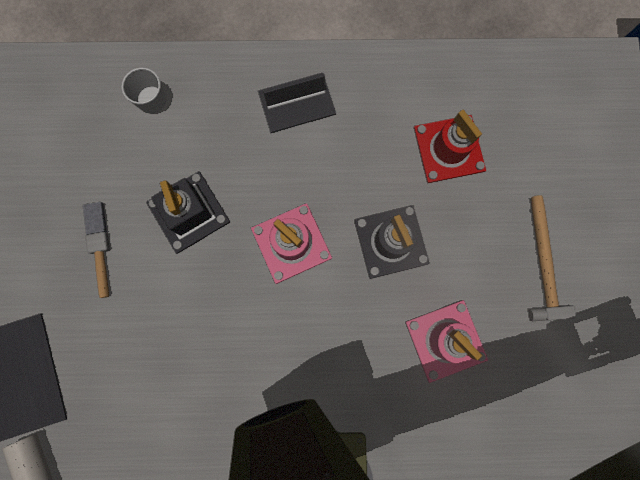

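View pics/wrist0.png

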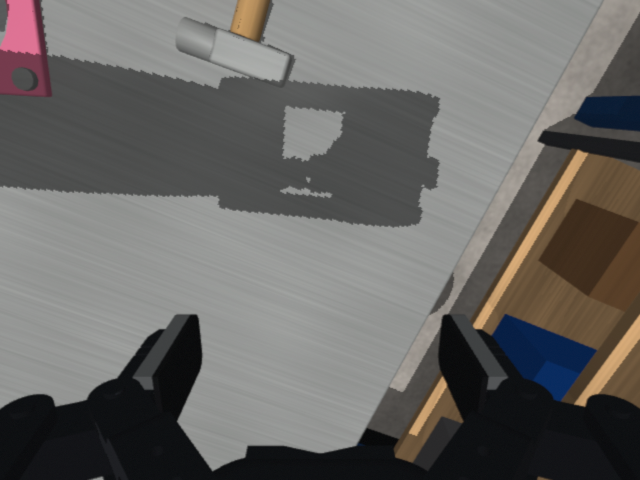

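Candidates in the top view:
- dark round pipe at (400,232), the only match for the description
- dark square tube at (172,197), the tight plug
- pink at (289,234) and (464,345), and red at (466,127), all look-alikes

I choose the dark round piece, which is at (274,190) in the scene view, and check it in a close crop.

```bash
cat > h.py <<'E'
import numpy as np, cv2
from scipy.spatial.transform import Rotation as R
def Rq(q): return R.from_quat([q[1],q[2],q[3],q[0]]).as_matrix()
def ray(c,u,v):
    d=Rq(c['attitude'])@np.array([(u-c['cx'])/c['fx'],(v-c['cy'])/c['fy'],1.]); return np.array(c['position']),d/np.linalg.norm(d)
def plane(c,u,v,z):
    p,d=ray(c,u,v); return p+d*(z-p[2])/d[2]
def proj(c,X):
    x=Rq(c['attitude']).T@(np.array(X)-c['position']); return np.array([c['fx']*x[0]/x[2]+c['cx'],c['fy']*x[1]/x[2]+c['cy']])
E
python3 - <<'E'
import cv2,numpy as np
a=cv2.imread('pics/top0.png')[195:285,345:435]; b=cv2.imread('pics/scene0.png')[160:250,230:320]
o=np.hstack([cv2.resize(x,None,fx=4.4,fy=4.4,interpolation=cv2.INTER_CUBIC) for x in(a,b)]); cv2.imwrite('pics/crop0.png',o)
E
```

```text
(no output)
```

View pics/crop0.png

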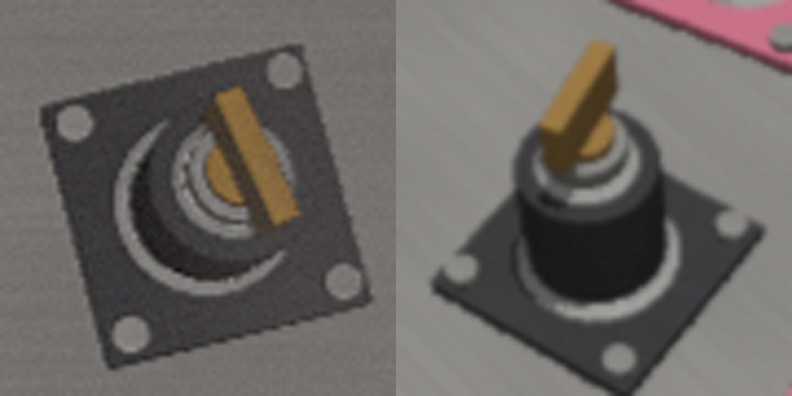

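The crop shows a dark round pipe with a brass bar and no pink or red, so the choice holds. The bar's bright top face runs from about (228,91) to (288,218) in the left crop. Next I measure it.

Run:
```python
import cv2,numpy as np
from h import *
from workcell import optics
im=cv2.imread('pics/top0.png'); c=optics.camera_info('top')
hsv=cv2.cvtColor(im,cv2.COLOR_BGR2HSV)
roi=np.zeros(im.shape[:2],bool); roi[195:285,345:435]=1
brass=(hsv[...,0]>8)&(hsv[...,0]<28)&(hsv[...,1]>110)&roi
print(np.percentile(hsv[brass][:,2],[5,25,50,75,95]))
for th in(110,125,140):
    m=(brass&(hsv[...,2]>th)).astype(np.uint8)
    m=cv2.morphologyEx(m,cv2.MORPH_OPEN,np.ones((3,3)))
    cs,_=cv2.findContours(m,cv2.RETR_EXTERNAL,cv2.CHAIN_APPROX_NONE)
    k=max(cs,key=cv2.contourArea); r=cv2.minAreaRect(k)
    P=np.array([plane(c,u,v,.152) for u,v in cv2.boxPoints(r)])
    e=[P[1]-P[0],P[2]-P[1]]; L=[np.linalg.norm(x) for x in e]; l=e[int(np.argmax(L))]
    print(th,r,P.mean(0),np.round(L,4),np.degrees(np.arctan2(l[1],l[0]))%180)
# manual crop corners
q=[(217,95),(240,88),(299,213),(276,223)]
P=np.array([plane(c,u/4.4+345,v/4.4+195,.152) for u,v in q]);print(P.mean(0))
l=(P[2]+P[3]-P[0]-P[1])/2;print(np.linalg.norm(l),np.degrees(np.arctan2(l[1],l[0]))%180)
# base centre from plate corners
q=[(40,107),(300,45),(372,300),(110,368)]
P=np.array([plane(c,u/4.4+345,v/4.4+195,.01) for u,v in q]);print('base',P.mean(0),[np.linalg.norm(P[i]-P[i-1]) for i in range(4)])
# scene: top face end/centre: crop2 top face corners
c2=optics.camera_info('scene')
q=[(592-396,42),(616-396,48),(562-396,136),(541-396,125)]
P=np.array([plane(c2,u/4.4+230,v/4.4+160,.152) for u,v in q]);print('scene',P.mean(0));l=(P[2]+P[3]-P[0]-P[1])/2;print(np.linalg.norm(l),np.degrees(np.arctan2(l[1],l[0]))%180)
```

```text
[103.5 129.  134.  137.  140. ]
110 ((403.2609558105469, 229.64877319335938), (31.708736419677734, 6.495401859283447), 65.224853515625) [ 0.48733051 -0.16633983  0.152     ] [0.012  0.0578] 22.321118266242394
125 ((403.260986328125, 229.6487579345703), (31.708736419677734, 5.657285690307617), 65.224853515625) [ 0.48733026 -0.16633927  0.152     ] [0.0105 0.0577] 22.327646848362917Traceback (most recent call last):
  File "<stdin>", line 13, in <module>
ValueError: max() iterable argument is empty
```

Run:
```python
import cv2,numpy as np
from h import *
from workcell import optics
c=optics.camera_info('top')
q=[(217,95),(240,88),(299,213),(276,223)]
P=np.array([plane(c,u/4.4+345-.4,v/4.4+195-.4,.152) for u,v in q]);print(P.mean(0))
l=(P[2]+P[3]-P[0]-P[1])/2;print(np.linalg.norm(l),np.degrees(np.arctan2(l[1],l[0]))%180)
q=[(40,107),(300,45),(372,300),(110,368)]
P=np.array([plane(c,u/4.4+345-.4,v/4.4+195-.4,.01) for u,v in q]);print('base',P.mean(0),[np.linalg.norm(P[i]-P[i-1]) for i in range(4)])
c2=optics.camera_info('scene')
q=[(592-396,42),(616-396,48),(562-396,136),(541-396,125)]
P=np.array([plane(c2,u/4.4+230-.4,v/4.4+160-.4,.152) for u,v in q]);print('scene',P.mean(0));l=(P[2]+P[3]-P[0]-P[1])/2;print(np.linalg.norm(l),np.degrees(np.arctan2(l[1],l[0]))%180)
```

```text
[ 0.4871063 -0.1662845  0.152    ]
0.057741211229582895 22.605443300253057
base [ 0.48724701 -0.16570091  0.01      ] [np.float64(0.12917621561290835), np.float64(0.12956115809660387), np.float64(0.12733458611727666), np.float64(0.12899130780465998)]
scene [ 0.48822916 -0.16743932  0.152     ]
0.05813313899199198 23.602243647029198
```

Both views agree with the base centre to within 2 mm: axis at about (0.4873, -0.1663), bar at 22.5°. The tool yaw is already 22.6°, with its y axis across the bar. I move to hover above it.

Emit:
servo_tool(
  steps=[
    [39,-31,0,0,0,0,1],
    [77,-62,0,0,0,0,1],
    [116,-93,0,0,0,0,1],
    [154,-124,0,0,0,0,1],
    [193,-155,0,0,0,0,1],
    [232,-185,0,0,0,0,1],
    [270,-216,0,0,0,0,1],
    [309,-247,0,0,0,0,1],
    [348,-278,0,0,0,0,1],
    [386,-309,10,0,0,0,1],
    [386,-309,20,0,0,0,1],
    [386,-309,20,0,0,0,1],
  ],
  squeeze=100,
)

```text
time: 1.35
ee_pos: [0.4865, -0.1653, 0.2092]
tcp_rot: [-0.001, 0.98, 0.197, -0.002]
wrist_force: [-0.1, 1.2, -1.2]
width: 0.0855
```

Run:
```python
from workcell import status, optics
import cv2,numpy as np
from h import *
o=status.get_obs(); c=optics.camera_info('wrist'); im=optics.capture('wrist')[:,:,::-1].copy()
print({k:np.round(o[k],4) for k in('time','q','ee_pos','tcp_rot','wrist_force','wrist_torque','width')})
A=np.array([.4873,-.1663,.152]);a=np.radians(22.5);x=np.array([np.cos(a),np.sin(a),0]);y=np.array([-x[1],x[0],0])
pp=[proj(c,A+i*.03*x+j*.0065*y) for i,j in((1,1),(1,-1),(-1,-1),(-1,1))];print(np.round(pp))
cv2.imwrite('pics/wr1.png',im)
print(c)
```

```text
{'time': np.float64(1.35), 'q': array([-4.3170e-01, -1.6440e-01,  1.9715e+00, -4.0000e-04,  1.3382e+00,
        7.4250e-01]), 'ee_pos': array([ 0.4865, -0.1653,  0.2092]), 'tcp_rot': array([-9.000e-04,  9.804e-01,  1.970e-01, -1.600e-03]), 'wrist_force': array([-0.1186,  1.1568, -1.1786]), 'wrist_torque': array([-0.0763, -0.0348, -0.0318]), 'width': np.float64(0.0855)}
[[311. 207.]
 [337. 207.]
 [335. 315.]
 [311. 315.]]
{'fx': 412.9933223478472, 'fy': 412.9933223478472, 'cx': 319.81333375165536, 'cy': 237.3013811709183, 'position': array([ 0.56035965, -0.13421943,  0.35204891]), 'attitude': array([ 0.13071172,  0.82206936, -0.5470821 , -0.08841717])}
```

View pics/wr1.png

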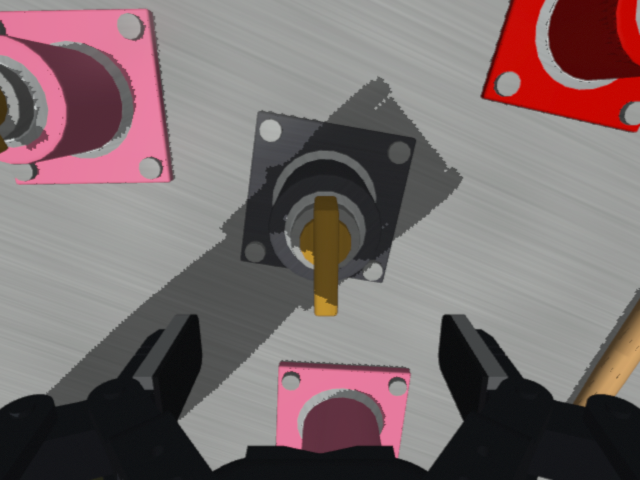

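The wrist view shows the bar at columns 314–338, rows 197–315, matching the prediction. The jaws straddle it squarely, so I descend and close.

Emit:
servo_tool(
  steps=[
    [0,1,30,0,0,0,1],
    [0,1,60,0,0,0,1],
    [0,1,80,0,0,0,1],
    [0,1,87,0,0,0,1],
    [0,1,87,0,0,0,1],
  ],
)

```text
time: 1.9
ee_pos: [0.4868, -0.1687, 0.1237]
tcp_rot: [-0.0, 0.981, 0.195, -0.001]
wrist_force: [-0.5, 0.3, 0.0]
width: 0.0852
```

Emit:
servo_tool(
  steps=[
    [0,0,0,0,0,0,-0.3],
    [0,0,0,0,0,0,-1],
    [0,0,0,0,0,0,-1],
    [0,0,0,0,0,0,-1],
    [0,0,0,0,0,0,-1],
    [0,0,0,0,0,0,-1],
    [0,0,0,0,0,0,-1],
    [0,0,0,0,0,0,-1],
  ],
  squeeze=100,
)

```text
time: 2.7
ee_pos: [0.488, -0.1679, 0.125]
tcp_rot: [0.0, 0.981, 0.196, 0.0]
wrist_force: [-1.7, 1.4, 4.6]
width: 0.0116
```

```bash
cat >> h.py <<'E'
def st():
    from workcell import status
    o=status.get_obs(); M=Rq(o['tcp_rot']); yaw=np.degrees(np.arctan2(M[1,0],M[0,0]))
    print('t',o['time'],'yaw',round(yaw,2),'p',np.round(o['ee_pos'],4),'F',np.round(o['wrist_force'],2),'T',np.round(o['wrist_torque'],3),'w',round(float(o['width']),4),'q6',round(o['q'][5],3),'tau6',round(o['tau'][5],3))
E
python3 -c "from h import *;st()"
```

```text
t 2.7 yaw 22.57 p [ 0.488  -0.1679  0.125 ] F [-1.7   1.39  4.64] T [0.131 0.234 0.026] w 0.0116 q6 0.742 tau6 0.011
```

Emit:
servo_tool(
  steps=[
    [0,0,0,0,0,3,-1],
    [0,0,0,0,0,6,-1],
    [0,0,0,0,0,9,-1],
    [0,0,0,0,0,12,-1],
    [0,0,0,0,0,15,-1],
    [0,0,0,0,0,15,-1],
    [0,0,0,0,0,15,-1],
  ],
)

```text
time: 3.4
ee_pos: [0.4881, -0.1682, 0.125]
tcp_rot: [0.001, 0.998, 0.067, 0.0]
wrist_force: [-0.6, -1.6, 5.7]
width: 0.0113
```

```bash
python3 -c "from h import *;st()"
```

```text
t 3.4 yaw 7.63 p [ 0.4881 -0.1682  0.125 ] F [-0.59 -1.58  5.73] T [-0.24   0.274  0.025] w 0.0113 q6 1.002 tau6 -0.017
```

Emit:
servo_tool(
  steps=[
    [0,0,0,0,0,1.5,-1],
    [0,0,0,0,0,3,-1],
    [0,0,0,0,0,4.5,-1],
  ],
)

```text
time: 3.7
ee_pos: [0.4881, -0.1683, 0.125]
tcp_rot: [0.001, 1.0, 0.027, 0.001]
wrist_force: [-1.0, -2.1, 5.6]
width: 0.0114
```

```bash
python3 -c "from h import *;st()"
```

```text
t 3.7 yaw 3.09 p [ 0.4881 -0.1683  0.125 ] F [-1.02 -2.07  5.63] T [-0.333  0.19   0.054] w 0.0114 q6 1.082 tau6 -0.181
```

Emit:
servo_tool(
  steps=[
    [0,0,0,0,0,1.5,-1],
    [0,0,0,0,0,3,-1],
    [0,0,0,0,0,4.5,-1],
  ],
)

```text
time: 4.0
ee_pos: [0.4881, -0.1685, 0.125]
tcp_rot: [0.001, 1.0, -0.012, 0.001]
wrist_force: [-0.6, -3.5, 4.9]
width: 0.0113
```

```bash
python3 -c "from h import *;st()"
```

```text
t 4.0 yaw -1.42 p [ 0.4881 -0.1685  0.125 ] F [-0.64 -3.54  4.93] T [-0.483  0.175  0.059] w 0.0113 q6 1.16 tau6 -0.191
```

Emit:
servo_tool(
  steps=[
    [0,0,0,0,0,1.5,-1],
    [0,0,0,0,0,3,-1],
    [0,0,0,0,0,4.5,-1],
  ],
)

```text
time: 4.3
ee_pos: [0.4881, -0.1686, 0.125]
tcp_rot: [0.001, 0.999, -0.052, 0.001]
wrist_force: [-1.2, -2.4, 5.2]
width: 0.0111
```

```bash
python3 -c "from h import *;st()"
```

```text
t 4.3 yaw -5.93 p [ 0.4881 -0.1686  0.125 ] F [-1.17 -2.41  5.15] T [-0.528  0.23   0.029] w 0.0111 q6 1.239 tau6 -0.178
```

Emit:
servo_tool(
  steps=[
    [0,0,0,0,0,1.5,-1],
    [0,0,0,0,0,3,-1],
    [0,0,0,0,0,4.5,-1],
  ],
)

```text
time: 4.6
ee_pos: [0.4881, -0.1688, 0.1251]
tcp_rot: [0.001, 0.996, -0.091, 0.001]
wrist_force: [-1.0, -3.7, 4.7]
width: 0.0113
```

```bash
python3 -c "from h import *;st()"
```

```text
t 4.6 yaw -10.44 p [ 0.4881 -0.1688  0.1251] F [-1.02 -3.68  4.72] T [-0.705  0.197  0.047] w 0.0113 q6 1.318 tau6 -0.177
```

Emit:
servo_tool(
  steps=[
    [0,0,0,0,0,1.5,-1],
    [0,0,0,0,0,3,-1],
    [0,0,0,0,0,4.5,-1],
  ],
)

```text
time: 4.9
ee_pos: [0.488, -0.1688, 0.125]
tcp_rot: [0.001, 0.992, -0.13, 0.001]
wrist_force: [-1.0, -4.7, 4.8]
width: 0.0115
```

```bash
python3 -c "from h import *;st()"
```

```text
t 4.9 yaw -14.95 p [ 0.488  -0.1688  0.125 ] F [-0.96 -4.69  4.84] T [-0.755  0.22   0.065] w 0.0115 q6 1.396 tau6 -0.176
```

Emit:
servo_tool(
  steps=[
    [0,0,0,0,0,1.5,-1],
    [0,0,0,0,0,3,-1],
    [0,0,0,0,0,4.5,-1],
  ],
)

```text
time: 5.2
ee_pos: [0.488, -0.169, 0.125]
tcp_rot: [0.001, 0.986, -0.169, 0.001]
wrist_force: [-1.3, -5.1, 5.7]
width: 0.0111
```

Run:
```python
from h import *;st()
from workcell import optics
cv2.imwrite('pics/wr2.png',optics.capture('wrist')[:,:,::-1])
```

```text
t 5.2 yaw -19.44 p [ 0.488 -0.169  0.125] F [-1.32 -5.05  5.72] T [-0.833  0.259  0.003] w 0.0111 q6 1.475 tau6 -0.175
```

View pics/wr2.png

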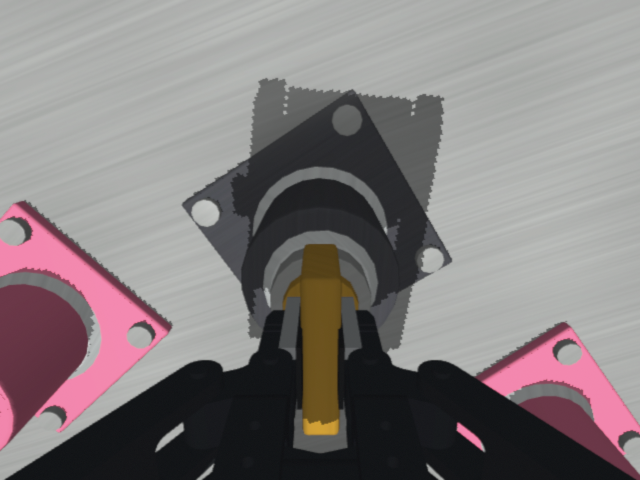

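The wrist view shows the bar still square between the pads at columns 303–340, so it is following the jaws. It has turned 42° and is still free.

Emit:
servo_tool(
  steps=[
    [0,0,0,0,0,1.5,-1],
    [0,0,0,0,0,3,-1],
  ],
)

```text
time: 5.45
ee_pos: [0.4879, -0.169, 0.125]
tcp_rot: [0.001, 0.981, -0.194, 0.001]
wrist_force: [-1.9, -4.5, 4.6]
width: 0.0113
```

```bash
python3 -c "from h import *;st()"
```

```text
t 5.45 yaw -22.42 p [ 0.4879 -0.169   0.125 ] F [-1.92 -4.47  4.61] T [-0.84   0.249  0.262] w 0.0113 q6 1.527 tau6 0.041
```

Emit:
servo_tool(
  steps=[
    [0,0,0,0,0,1.5,-1],
    [0,0,0,0,0,3,-1],
  ],
)

```text
time: 5.65
ee_pos: [0.488, -0.1691, 0.1251]
tcp_rot: [0.002, 0.976, -0.22, 0.001]
wrist_force: [-1.1, -5.0, 4.1]
width: 0.0117
```

```bash
python3 -c "from h import *;st()"
```

```text
t 5.65 yaw -25.4 p [ 0.488  -0.1691  0.1251] F [-1.13 -5.04  4.05] T [-0.907  0.264  0.201] w 0.0117 q6 1.579 tau6 0.039
```

Emit:
servo_tool(
  steps=[
    [0,0,0,0,0,1.5,-1],
    [0,0,0,0,0,3,-1],
  ],
)

```text
time: 5.85
ee_pos: [0.4879, -0.1692, 0.125]
tcp_rot: [0.002, 0.969, -0.245, 0.001]
wrist_force: [-0.5, -5.7, 4.9]
width: 0.0114
```

```bash
python3 -c "from h import *;st()"
```

```text
t 5.85 yaw -28.4 p [ 0.4879 -0.1692  0.125 ] F [-0.54 -5.72  4.86] T [-0.986  0.353  0.256] w 0.0114 q6 1.631 tau6 0.054
```

Emit:
servo_tool(
  steps=[
    [0,0,0,0,0,1.5,-1],
    [0,0,0,0,0,3,-1],
  ],
)

```text
time: 6.05
ee_pos: [0.4879, -0.1693, 0.125]
tcp_rot: [0.002, 0.963, -0.271, 0.001]
wrist_force: [-1.0, -5.8, 4.7]
width: 0.0111
```

```bash
python3 -c "from h import *;st()"
```

```text
t 6.05 yaw -31.4 p [ 0.4879 -0.1693  0.125 ] F [-0.95 -5.78  4.69] T [-0.974  0.332  0.232] w 0.0111 q6 1.684 tau6 0.07
```

Torque stepped up at a yaw of about -21° (joint 6 from -0.175 to +0.04) and then rose at the expected 0.3 N·m/rad. The bite started there, so the target is a yaw of about -41°, another 9.5°.

Emit:
servo_tool(
  steps=[
    [0,0,0,0,0,1.5,-1],
    [0,0,0,0,0,3,-1],
    [0,0,0,0,0,4.5,-1],
    [0,0,0,0,0,6,-1],
    [0,0,0,0,0,7.5,-1],
    [0,0,0,0,0,9.5,-1],
  ],
)

```text
time: 6.65
ee_pos: [0.4877, -0.1695, 0.125]
tcp_rot: [0.002, 0.937, -0.349, 0.001]
wrist_force: [-2.4, -7.4, 5.6]
width: 0.0113
```

```bash
python3 -c "from h import *;st()"
```

```text
t 6.65 yaw -40.89 p [ 0.4877 -0.1695  0.125 ] F [-2.44 -7.44  5.59] T [-1.058  0.388  0.341] w 0.0113 q6 1.85 tau6 0.019
```

Torque is 0.34 N·m, against 0.33 expected at 20°. I let it settle and open.

Emit:
servo_tool(
  steps=[
    [0,0,0,0,0,0,-1],
    [0,0,0,0,0,0,-1],
    [0,0,0,0,0,0,0.2],
    [0,0,0,0,0,0,1],
    [0,0,0,0,0,0,1],
    [0,0,0,0,0,0,1],
    [0,0,0,0,0,0,1],
    [0,0,0,0,0,0,1],
    [0,0,0,0,0,0,1],
    [0,0,0,0,0,0,1],
  ],
)

```text
time: 7.65
ee_pos: [0.4877, -0.1677, 0.1244]
tcp_rot: [-0.0, 0.937, -0.35, 0.0]
wrist_force: [-0.5, 1.0, 0.4]
width: 0.0855
```

Emit:
servo_tool(
  steps=[
    [0,0,-20,0,0,0,1],
    [0,0,-50,0,0,0,1],
    [0,0,-85,0,0,0,1],
    [0,0,-110,0,0,0,1],
    [0,0,-110,0,0,0,1],
    [0,0,-110,0,0,0,1],
  ],
)

```text
time: 8.25
ee_pos: [0.4878, -0.1678, 0.2345]
tcp_rot: [0.0, 0.937, -0.35, 0.0]
wrist_force: [-0.3, -0.1, -0.8]
width: 0.0853
```

Run:
```python
from h import *;st()
from workcell import optics
cv2.imwrite('pics/wr3.png',optics.capture('wrist')[:,:,::-1])
cv2.imwrite('pics/top3.png',optics.capture('top')[:,:,::-1]);cv2.imwrite('pics/scene3.png',optics.capture('scene')[:,:,::-1])
```

```text
t 8.25 yaw -40.94 p [ 0.4878 -0.1678  0.2345] F [-0.33 -0.06 -0.8 ] T [0.007 0.065 0.001] w 0.0853 q6 1.85 tau6 -0.0
```

View pics/wr3.png

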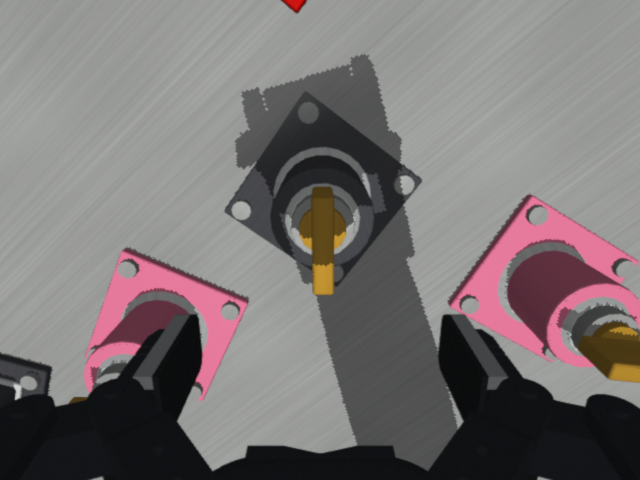

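View pics/top3.png

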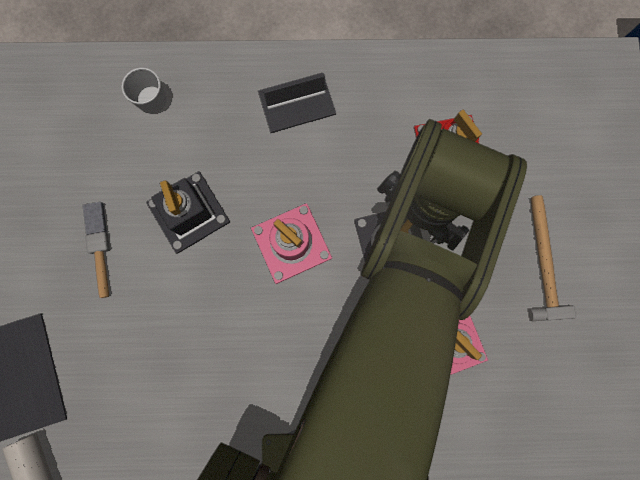

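The bar stands at columns 313–333, rows 187–294 in the wrist view, still in line with the tool, so it stayed where it was left. The square-tube plug looks unchanged at (170,197) in the top view, and the gripper is clear. I hand in the job.

```bash
python3 -c "
from workcell import ctrl
print(ctrl.job_done())"
```

```text
the job is handed in; nothing more can be done
None
```

I turned the plug on the dark round-pipe piece about 63.5° clockwise in one grasp, then let go, backed off and handed the job in at about 8.4 s. No verdict is reported.

- **Bite:** it began to bite at a tool yaw of about -21°, and I stopped at -40.9°. That is about 20° (0.35 rad) past the bite. The wrist torque at the end was 0.34 N·m, against about 0.33 expected.
- **Last checks:** the bar stayed in line with the jaws after release, so it neither slipped nor sprang back. The gripper is open and about 80 mm clear of the bar, with wrist force near zero. The square-tube plug was not touched and looks the same in the top view.
- **Disagreement:** the grip width read 11–12 mm on the 13 mm bar. I put this down to the pads giving under the 100 N grip. No other check failed.

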